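# Dial the code and open the key box

## Task

The shop's key box is locked: dial its code, 6 on the left dial and 4 on the right dial (each number at the white mark above its dial), then lift the lid until it stands at least half-way open (45 degrees or more) and let go, so that it stays open by itself. Leave the pliers, the tape roll, the tape measure and the marker beside the box where they lie.

Things in the scene. Friction and masses are not known exactly. Their poses are not given: they have to be found in the camera images.
- lock_box: key box of grey sheet steel, screwed to the bench, 155 mm deep (x), 244 mm wide (y), 50 mm high in front and 130 mm at the back. Origin: centre of its underside; x from front to back, y to its left, z up. Two hooks inside catch a notched wheel under each dial: the lid lifts only while both dials are within about 0.2 rad of the code; if it resists 20 N it is still locked.
- lid_hinge (a point): middle of the lid's hinge line, along the top back edge of the box, 80 mm behind the origin of the box and 126 mm up; does not move. Its y axis (that of the box) is the hinge axis.
- lid (a joint): angle of the lid in rad: 0 closed, grows as its front edge is lifted, stop at 1.6. Stiff hinge (about 0.7 N m of friction, 5 to 10 N at the pull): it stays at any angle where it is left. The lid, 182 mm along the slope by 256 mm wide, slopes 27 degrees down towards the robot when closed; dials and pull are mounted on it and lift with it.
- lid_pull (a point): centre of the lid's pull: a steel bar 14 mm thick, 63 mm long, running up the slope in the middle of the lid's front part, 36 mm above the lid's face (29 mm gap beneath), 147 mm from the hinge line along the lid. Pinch it across y. Axes: x up the slope, y left, z out of the lid's face. The dials' centres are 52 mm further up the slope, 66 mm to either side.
- left_dial_grip (a point): grip point of the left dial, on its axis, 29 mm above the lid's face: a black bar 15 mm thick, 45 mm long, its top 37 mm above the lid's face, across a round white dial of 72 mm diameter, 5.6 mm high. Pinch the bar across y and turn it. Axes turn with the dial: z along its axis out of the lid, x along the bar to its pointed end (white line) which points at the dial's 0, y across the bar.
- left_dial (a joint): angle of the left dial in rad, positive counterclockwise seen from outside. Numbers 0 to 9 stand clockwise round its rim and turn with it, 0.6283 rad (36 degrees) apart; a white triangle on the lid, up-slope of the dial, is the mark. Number at the mark = angle / 0.6283; 6 is at 3.770 (or a full turn off). Starts at 2.3 to 3.1. Turns freely and endlessly, stays where left (0.06 N m friction).
- right_dial_grip (a point): grip point of the right dial; shape, size and axes as for the left dial.
- right_dial (a joint): angle of the right dial in rad, same sense and numbers as the left dial; its 4 is at the mark at 2.513. Starts at 3.2 to 3.95.
- pliers_mid (a point): centre of the loose pliers (187 x 65 x 15 mm) lying on the bench left of the box.
- tape_roll_mid (a point): centre of the loose roll of tape (90 mm diameter, 24 mm high) lying on the bench to the right in front of the box.
- tape_measure_mid (a point): centre of the loose tape measure (36 x 78 x 64 mm) standing on the bench right of the box.
- marker_mid (a point): centre of the loose marker pen (130 mm long, 17 mm thick) lying on the bench in front of the box.

How it is judged:
On the way:
1. the left dial shows 6 and the right dial 4 at the white marks, both at the same time, each within 0.24 rad (14 degrees) ((value of joint left_dial between 3.53 and 4.01 rad or value of joint left_dial between 9.813 and 10.293 rad or value of joint left_dial between -2.753 and -2.273 rad) and (value of joint right_dial between 2.273 and 2.753 rad or value of joint right_dial between 8.556 and 9.036 rad or value of joint right_dial between -4.01 and -3.53 rad)), for 0.2 s.
At the end, for the whole second after the job is handed in: The lid stands open by 0.75 rad (43 degrees) or more and is at rest (value of joint lid above 0.75 rad and velocity of joint lid between -0.05 and 0.05 rad/s); the robot touches nothing.
It fails at once if the pliers, the tape roll, the tape measure or the marker is shifted by more than 40 mm (distance of any of pliers_mid, tape_roll_mid, tape_measure_mid, marker_mid from where it was at the start of the episode above 0.04 m).
It also fails if it takes over 58 s, if anything falls off the work surface, if the arm or the gripper's body presses on something with over 40 N, if the wrist force passes 120 N, or if a joint passes its speed limit or range.

## Robot

A 7-joint arm with a two-finger parallel gripper is mounted at the origin on a cart in front of the work surface, level with it; the furniture and walls round the work are solid. World frame = base frame: x ahead of the robot, y to its left, z up, the work surface at z = 0. Lengths are in m, angles in rad, forces in N, time in s.
With the tool pointing down it reaches from about 0.4 to 0.85 m from the base axis. Payload 4.5 kg.
Tool frame: the origin (TCP) lies on the mounting face of the last link; the fingertips stand 166 mm ahead of it and the grasp point (between the pads) lies 147 mm ahead of it; z points along the fingers, y is the line along which they close (so a half turn about z gives the same grasp; the last joint's range is limited). The gripper opens to 88 mm and grips with 3 to 60 N. Pads are 18 mm wide; open, the fingers measure 123 mm over their backs; the gripper's body (75 mm by 187 mm) begins 45 mm behind the grasp point.
Start: joints at [1.174, 0.689, -0.195, 1.565, 0.157, 0.902, -0.215], TCP at [0.261, -0.568, 0.405] pointing down, gripper open.
Joint ranges: [-3.01, 3.01], [-0.46, 2.08], [-1.47, 1.51], [0.13, 2.56], [-1, 4.14], [0.04, 2.09], [-2.66, 2.66]. Speed limits (rad/s): [2.57, 2.57, 3.14, 3.14, 3.14, 3.14, 3.14].

## Interface

Orientations are given as a 3x3 rotation matrix whose columns are the frame's x, y, z axes.
In Python, from workcell import readout, vision, robot gives the robot as it stands.
- The arm moves only by the tool jog_arm, never from a script. Its argument "increments" is a list of rows, each a list of 2 entries, a list of its own where there are three numbers: the shift along the tool's x, y, z in mm, then the turn, a rotation vector about the tool's x, y, z in degrees. A call has exactly 10 rows; each row is the pose to reach, as a shift and turn from the pose commanded when the call began, along the tool's axes at that moment; what a row does not reach only later rows make up. A row lasts 1/12 s, in which the tool goes at most 41.7 mm and 7.16 degrees, less where a joint would pass 70% of its speed; a pose out of reach is approached as far as the arm can. A call with a gripper value outside its range is refused whole. "grip" is the closure, from -1 (fully open) to 1 (shut), set as the call begins (left out, the last holds). The fingers move at their own pace and stop on an object; the grip force is fixed at half the most. Time passes only in rows, so rows that repeat a pose let the fingers close, or fill a call up. It gives the time, the measured TCP pose, the force, the opening and the grip force at its end, in the units of the state.
- readout.sense(): the state, without advancing time (a new reading comes with each control period).
- vision.get_image(name): name is "scene" or "top"; returns the picture (384x512x3 uint8, red, green, blue); there is no depth.
- vision.camera_info(name): a dict with "fx", "fy", "cx", "cy" (pixels), "dist_coeffs" ([k1, k2, p1, p2, k3] as OpenCV has them; the pictures are not rectified), "R" (3x3) and "t" (3): a world point X has camera coordinates R X + t. Camera axes: x right, y down, z forward; pixel columns grow to the right and rows downward; lengths in m; the calibration is good to about 2 mm. A picture is of the moment at which its call begins. camera_info takes no time and is no camera call.
- robot.close_job(): hands the job in; it is judged then, once.
The state is a dict: "clock": time; "q": joint angles; "joint_vel": joint speeds; "joint_torque": joint torques, N m; "tcp_pos": TCP position; "eef_rot": TCP orientation; "wrist_force": force on the tool from outside, world axes, zero at the start; "wrist_torque": the same for the moment, N m; "grip_width": opening from 0.0 (shut) to 1.0 (fully open); "grip_force": force on a finger pad.
Only numpy, scipy, OpenCV 4.12 (cv2) and the standard library are available. Lean on these libraries where they do the work, as an engineer would, in place of code of your own. Each camera call takes 0.05 s, during which the arm holds its last target. There are 200 camera calls.

## Working session

There is one attempt and no reset: what is moved stays moved. The work goes in short steps, Python scripts to look and compute and a tool call to move; the robot and the scene stay as the last step left them, time stands still between calls to the robot, and variables do not carry over. Pictures are saved under pics/ and viewed, at most 10 in all, crops included, and the job is handed in when it is done.

Besides the shell and the picture viewer there is one more tool, called after "Call:" as name([rows], argument=value, ...), one row to a line, values as JSON. jog_arm: Moves the arm, as the interface text tells. Its arguments: {"type":"object","properties":{"increments":{"type":"array","items":{"type":"array"}},"grip":{"type":"number"}},"required":["increments"]}

```bash
mkdir -p pics; python3 - <<'E'
from workcell import readout, vision
import cv2
for n in("scene","top"):
    im=vision.get_image(n); cv2.imwrite(f"pics/{n}0.png",im[:,:,::-1]); c=vision.camera_info(n); print(n,c)
s=readout.sense(); print(s["tcp_pos"],s["eef_rot"],s["clock"],s["grip_width"])
E
```

```text
scene {'fx': 347.2481086240783, 'fy': 347.2481086240783, 'cx': 255.45987697394622, 'cy': 185.13690641663038, 'dist_coeffs': array([-0.01242128,  0.        ,  0.        ,  0.        ,  0.        ]), 'R': array([[-0.69514348, -0.71884291, -0.00635797],
       [-0.42757978,  0.42056043, -0.80019026],
       [ 0.57788501, -0.5535285 , -0.59971253]]), 't': array([0.39686394, 0.29463609, 0.61390255])}
top {'fx': 481.89097760442144, 'fy': 481.89097760442144, 'cx': 257.8538094499877, 'cy': 187.23209805306922, 'dist_coeffs': array([0.05969255, 0.        , 0.        , 0.        , 0.        ]), 'R': array([[ 0.00587469, -0.99962229,  0.02684701],
       [-0.99133871, -0.00934422, -0.13099714],
       [ 0.13119852, -0.02584491, -0.99101917]]), 't': array([0.0179978 , 0.58573618, 1.02440986])}
[ 0.26084762 -0.56763725  0.40400275] [[ 9.08601171e-01  4.17664073e-01 -7.96074404e-04]
 [ 4.17664815e-01 -9.08600030e-01  1.44489740e-03]
 [-1.19831492e-04 -1.64532774e-03 -9.99998639e-01]] 0.1 0.9997241158454916
```

View pics/scene0.png

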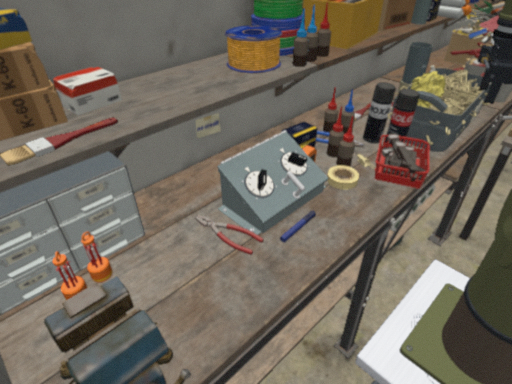

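View pics/top0.png

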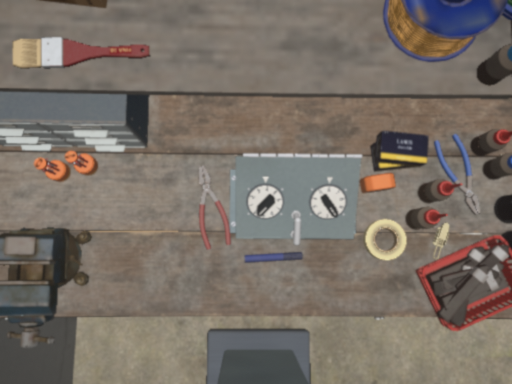

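```bash
cat > h.py <<'E'
import cv2,numpy as np
from workcell import vision,readout
def ray(n,px):
    c=vision.camera_info(n);K=np.array([[c['fx'],0,c['cx']],[0,c['fy'],c['cy']],[0,0,1]])
    u=cv2.undistortPoints(np.array([[px]],float),K,c['dist_coeffs'])[0,0]
    R=np.array(c['R']);return -R.T@c['t'], R.T@np.array([u[0],u[1],1])
def onz(n,px,z):
    o,d=ray(n,px);return o+d*(z-o[2])/d[2]
def tri(p,q):
    A=[];b=[]
    for n,px in(("top",p),("scene",q)):
        o,d=ray(n,px);d=d/np.linalg.norm(d);P=np.eye(3)-np.outer(d,d);A.append(P);b.append(P@o)
    return np.linalg.lstsq(np.vstack(A),np.hstack(b),rcond=None)[0]
def whites(im,roi):
    x0,y0,x1,y1=roi;g=im[y0:y1,x0:x1]
    m=((g.min(2)>165)).astype(np.uint8)*255
    m=cv2.morphologyEx(m,cv2.MORPH_CLOSE,np.ones((3,3)))
    cs,_=cv2.findContours(m,cv2.RETR_EXTERNAL,cv2.CHAIN_APPROX_NONE)
    out=[]
    for c in cs:
        if len(c)>12: (x,y),ax,an=cv2.fitEllipse(cv2.convexHull(c)); out.append((round(x+x0,1),round(y+y0,1),np.round(ax,1),round(an),cv2.contourArea(c)))
    return out
E
python3 - <<'E'
from h import *
t=cv2.imread("pics/top0.png");s=cv2.imread("pics/scene0.png")
print(whites(t,(235,170,360,245)));print(whites(s,(235,140,320,205)))
a=cv2.resize(t[150:270,190:410],None,fx=3.6,fy=3.6,interpolation=cv2.INTER_CUBIC)
b=cv2.resize(s[125:260,190:370],None,fx=4.4,fy=4.4,interpolation=cv2.INTER_CUBIC)
cv2.imwrite("pics/tz.png",a);cv2.imwrite("pics/sz.png",b)
E
```

```text
[(295.7, 227.2, array([10.5, 35.1]), 178, 100.5), (327.8, 201.7, array([31.4, 33.8]), 69, 563.5), (264.8, 201.3, array([31.5, 33.7]), 88, 514.0), (329.1, 178.8, array([4.1, 5.9]), 13, 13.5), (266.0, 178.6, array([4.9, 6.4]), 118, 14.0)]
[(259.3, 182.8, array([22.6, 28.2]), 124, 305.0), (297.3, 170.4, array([20.6, 42.9]), 144, 249.0), (246.5, 150.0, array([1.2, 8.3]), 58, 2.0)]
```

View pics/tz.png

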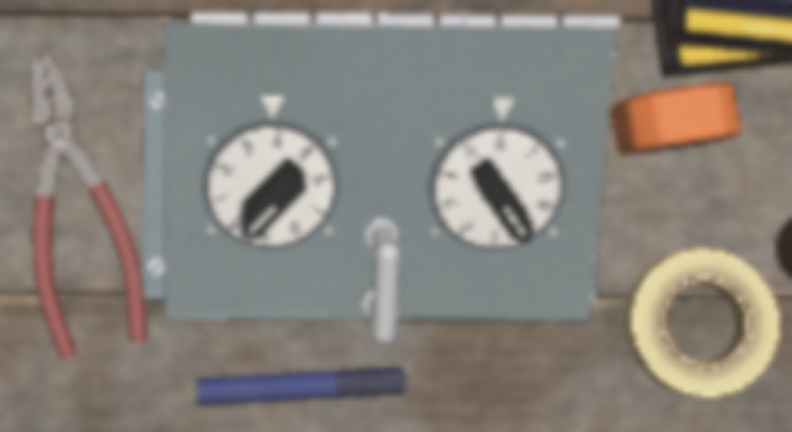

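View pics/sz.png

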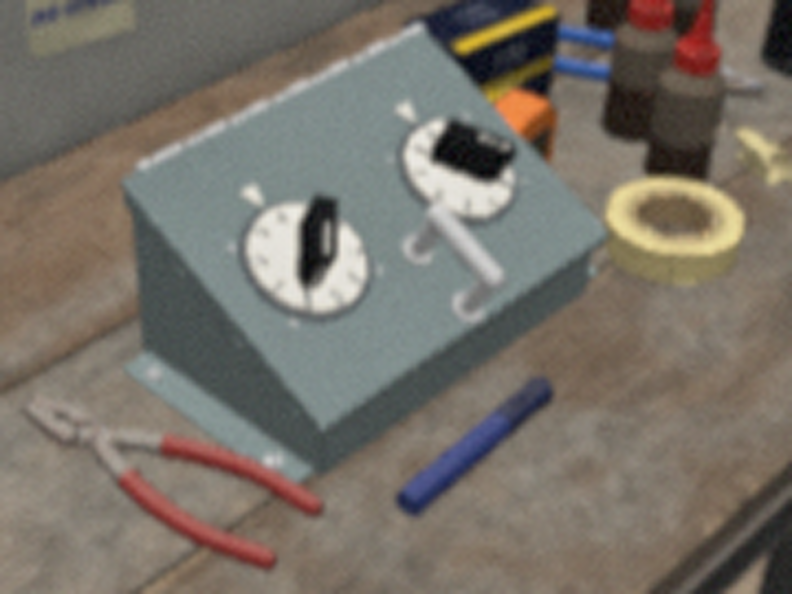

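```bash
cat >> h.py <<'E'
th=np.radians(27)
def frame():
    L=onz("top",(264.8,201.3),.091);R=onz("top",(327.8,201.7),.091)
    y=(L-R);y[2]=0;y/=np.linalg.norm(y);xh=np.array([y[1],-y[0],0]);up=np.array([0,0,1.])
    X=xh*np.cos(th)+up*np.sin(th);N=np.cross(X,y)
    return L,R,X,y,N
E
python3 - <<'E'
from h import *
L,R,X,Y,N=frame();np.set_printoptions(precision=4,suppress=True)
print(L,R,np.linalg.norm(L-R),Y,X,N)
print("tri",tri((264.8,201.3),(259.3,182.8)))
# triangle left tri right
print("marks",tri((266,178.6),(190+250/4.4,125+190/4.4)),tri((329.1,178.8),(190+405/4.4,125+110/4.4)))
print("pull",tri((190+386/3.6,150+335/3.6),(190+495/4.4,125+275/4.4)),tri((190+380/3.6,150+235/3.6),(190+435/4.4,125+213/4.4)))
print("hinge",onz("top",(190+405/3.6,150+20/3.6),.128))
print("shelf",onz("top",(256,95),0.0),onz("top",(256,95),.3))
print("objs",[onz("top",p,.02) for p in((215,210),(272,257),(386,240),(378,183))])
# predicted pull centre, hinge point
M=(L+R)/2-5.6e-3*N
print("pred pull",M-.052*X+.036*N,"ends",M-.083*X+.036*N,M-.021*X+.036*N,"hinge",M+.095*X)
E
```

```text
[0.5491 0.0092 0.091 ] [ 0.5495 -0.1227  0.091 ] 0.13188266205726815 [-0.0025  1.      0.    ] [0.891  0.0023 0.454 ] [-0.454  -0.0012  0.891 ]
tri [0.5489 0.0084 0.0867]
marks [0.5942 0.0075 0.1088] [ 0.5944 -0.1242  0.107 ]
pull [ 0.4631 -0.0592  0.0823] [ 0.5155 -0.0577  0.1001]
hinge [ 0.6397 -0.0659  0.128 ]
shelf [0.8082 0.0271 0.    ] [0.7087 0.0334 0.3   ]
objs [array([0.5361, 0.117 , 0.02  ]), array([ 0.4334, -0.01  ,  0.02  ]), array([ 0.4727, -0.2628,  0.02  ]), array([ 0.6002, -0.2487,  0.02  ])]
pred pull [ 0.4892 -0.0569  0.0945] ends [ 0.4615 -0.057   0.0804] [ 0.5168 -0.0569  0.1086] hinge [ 0.6365 -0.0566  0.1291]
```

```bash
cat >> h.py <<'E'
from scipy.spatial.transform import Rotation as Ro
np.set_printoptions(precision=4,suppress=True)
L,R,X,Y,N=frame()
L=onz("top",(264.8,201.3),.089);R=onz("top",(327.8,201.7),.089);M=(L+R)/2-.0056*N
def rot(a,lid=0):
    a=np.radians(a);x=np.cos(a)*X+np.sin(a)*Y;m=np.column_stack([x,np.cross(-N,x),-N])
    return Ro.from_rotvec(Y*lid).as_matrix()@m
def go(g,Rt,off=0):
    "print jog from current pose so that grasp point is at g+off*N"
    s=readout.sense();p=g-Rt[:,2]*(.147+off);C=s['eef_rot']
    print("clk",s['clock'],"tcp",s['tcp_pos'],"target",p,"shift",(C.T@(p-s['tcp_pos'])*1e3).round(1),"rot",np.degrees(Ro.from_matrix(C.T@Rt).as_rotvec()).round(2),"F",s['wrist_force'],"w",s['grip_width'],"q",s['q'])
GL=L+.0245*N;GR=R+.0245*N;GP=M-.052*X+.036*N;H=M+.095*X
def bar(n,c0):
    im=vision.get_image(n).astype(int);c0=np.array(c0);r=17 if n=="top" else 0
    yy,xx=np.nonzero((im.max(2)<75)&(np.hypot(np.arange(512)[None]-c0[0],np.arange(384)[:,None]-c0[1])<14))
    P=[]
    for q in zip(xx,yy):
        o,d=ray(n,q);A=M+.030*N;P.append(o+d*(np.dot(A-o,N)/np.dot(d,N)))
    P=np.array(P);D=P-P.mean(0);v=np.linalg.svd(D)[2][0];return np.degrees(np.arctan2(v@Y,v@X)),P.mean(0),len(P)
E
python3 - <<'E'
from h import *
print(bar("top",(264.8,201.3)),L+.0245*N);print(bar("top",(327.8,201.7)),R+.0245*N)
go(GL,rot(-34),.09)
E
```

```text
(np.float64(134.13099134183744), array([0.5436, 0.0079, 0.1135]), 131) [0.5382 0.0091 0.1108]
(np.float64(-140.43214793427614), array([ 0.5457, -0.118 ,  0.1144]), 85) [ 0.5385 -0.1231  0.1108]
clk 0.2 tcp [ 0.2609 -0.5678  0.4042] target [0.4306 0.0088 0.322 ] shift [ 395.  -452.9   82.7] rot [ 2.27 28.13 57.4 ] F [-0.3108  0.2603  0.9128] w 1.0004002489554313 q [ 1.1738  0.6897 -0.1945  1.5659  0.1573  0.9025 -0.2151]
```

Call:
jog_arm([
  [[395,-453,83],[2.3,28.1,57.4]],
  [[395,-453,83],[2.3,28.1,57.4]],
  [[395,-453,83],[2.3,28.1,57.4]],
  [[395,-453,83],[2.3,28.1,57.4]],
  [[395,-453,83],[2.3,28.1,57.4]],
  [[395,-453,83],[2.3,28.1,57.4]],
  [[395,-453,83],[2.3,28.1,57.4]],
  [[395,-453,83],[2.3,28.1,57.4]],
  [[395,-453,83],[2.3,28.1,57.4]],
  [[395,-453,83],[2.3,28.1,57.4]],
], grip=-0.14)

```text
clock: 1.03
tcp_pos: [0.3759, -0.2365, 0.3799]
eef_rot: [[0.762, -0.489, 0.424], [-0.548, -0.837, 0.019], [0.345, -0.247, -0.905]]
wrist_force: [0.5, -7.1, 0.3]
grip_width: 0.572
grip_force: 0.0
```

```bash
python3 - <<'E'
from h import *
go(GL,rot(-37),.08)
E
```

```text
clk 1.0333 tcp [ 0.3759 -0.2365  0.3799] target [0.4351 0.0088 0.3131] shift [-112.3 -217.7   90.3] rot [0.24 2.15 3.64] F [ 0.5463 -7.0886  0.2726] w 0.5719939708840518 q [ 0.8079  0.4992 -0.3931  2.271  -0.9992  0.0423 -0.6597]
```

Call:
jog_arm([
  [[-112,-218,90],[0.2,2.2,3.6]],
  [[-112,-218,90],[0.2,2.2,3.6]],
  [[-112,-218,90],[0.2,2.2,3.6]],
  [[-112,-218,90],[0.2,2.2,3.6]],
  [[-112,-218,90],[0.2,2.2,3.6]],
  [[-112,-218,90],[0.2,2.2,3.6]],
  [[-112,-218,90],[0.2,2.2,3.6]],
  [[-112,-218,90],[0.2,2.2,3.6]],
  [[-112,-218,90],[0.2,2.2,3.6]],
  [[-112,-218,90],[0.2,2.2,3.6]],
])

```text
clock: 1.87
tcp_pos: [0.4825, 0.0041, 0.3893]
eef_rot: [[0.737, -0.536, 0.412], [-0.59, -0.808, 0.005], [0.33, -0.247, -0.911]]
wrist_force: [-0.1, -0.9, 0.7]
grip_width: 0.569
grip_force: 0.0
```

```bash
python3 - <<'E'
from h import *
go(GL,rot(-37),.08)
E
```

```text
clk 1.8667 tcp [0.4825 0.0041 0.3893] target [0.4351 0.0088 0.3131] shift [-62.9  40.4  50. ] rot [1.42 2.27 0.72] F [-0.0578 -0.9491  0.7304] w 0.5685799578853045 q [-0.2219  0.4925  0.1554  2.2067 -0.9996  0.0437 -1.3097]
```

```bash
cat > fit.py <<'E'
import numpy as np,itertools
from scipy.spatial.transform import Rotation as Ro
from workcell import readout
from scipy.optimize import least_squares
s=readout.sense()
Q=[[1.1738,.6897,-.1945,1.5659,.1573,.9025,-.2151],[.8079,.4992,-.3931,2.271,-.9992,.0423,-.6597],s['q']]
Rm=[np.array([[.9086,.4177,-.0008],[.4177,-.9086,.0014],[-.0001,-.0016,-1]]),np.array([[.762,-.489,.424],[-.548,-.837,.019],[.345,-.247,-.905]]),s['eef_rot']]
P=np.array([[.2609,-.5678,.4042],[.3759,-.2365,.3799],s['tcp_pos']])
ax="ZYZYZYZ"
best=[]
for sg in itertools.product((1,-1),repeat=7):
    D=[]
    for q,r in zip(Q,Rm):
        M=Ro.identity()
        for a,g,v in zip(ax,sg,q): M=M*Ro.from_euler(a,g*v)
        D.append((M,Ro.from_matrix(r)))
    # r = M*C ; C const, base yaw unknown taken 0
    C=[ (M.inv()*r) for M,r in D]
    e=sum((C[0].inv()*c).magnitude() for c in C[1:])
    best.append((e,sg,C[0].as_matrix().round(3).tolist()))
best.sort(key=lambda t:t[0])
for b in best[:3]: print(b)
sg=best[0][1]
# links: offsets along z (and x,y) in each frame 0,1..7
A=[];
for q in Q:
    M=Ro.identity();row=[np.eye(3)[:,[2]]]
    for i,(a,g,v) in enumerate(zip(ax,sg,q)):
        M=M*Ro.from_euler(a,g*v)
        if i in(1,3,5): row.append(M.as_matrix()[:,[2]])
    A.append(np.hstack(row))
A=np.vstack(A);x,res,rk,_=np.linalg.lstsq(A,P.ravel(),rcond=None);print(x,A@x-P.ravel())
E
python3 fit.py
```

```text
(0.0010385680307185249, (-1, 1, -1, 1, -1, 1, -1), [[0.0, -1.0, 0.0], [1.0, 0.0, -0.0], [0.0, 0.0, 1.0]])
(0.6418524763725952, (1, 1, 1, 1, -1, 1, 1), [[-0.623, 0.779, -0.077], [-0.771, -0.593, 0.233], [0.135, 0.205, 0.969]])
(1.1988768856989316, (1, 1, 1, 1, 1, 1, -1), [[-0.961, 0.275, -0.001], [-0.275, -0.961, 0.002], [-0.001, 0.002, 1.0]])
[0.20074269 0.63632124 0.28981212 0.11952842] [ 0.03240474  0.01304258 -0.01193909  0.00907881  0.01197566  0.00932755
 -0.01324008  0.05428316  0.00261155]
```

```bash
cat >> h.py <<'E'
def rp(a,phi): return rot(a)@Ro.from_euler('y',-phi,degrees=True).as_matrix()
GL=L+.028*N;GR=R+.028*N
E
python3 - <<'E'
from h import *
go(GL,rp(-35,32),.08)
E
```

```text
clk 1.8667 tcp [0.4825 0.0041 0.3893] target [ 0.5372 -0.0599  0.3302] shift [58.5 37.  76.1] rot [  0.98 -29.7   -1.62] F [-0.0578 -0.9491  0.7304] w 0.5685799578853045 q [-0.2219  0.4925  0.1554  2.2067 -0.9996  0.0437 -1.3097]
```

Call:
jog_arm([
  [[58,37,76],[1,-29.7,-1.6]],
  [[58,37,76],[1,-29.7,-1.6]],
  [[58,37,76],[1,-29.7,-1.6]],
  [[58,37,76],[1,-29.7,-1.6]],
  [[58,37,76],[1,-29.7,-1.6]],
  [[58,37,76],[1,-29.7,-1.6]],
  [[58,37,76],[1,-29.7,-1.6]],
  [[58,37,76],[1,-29.7,-1.6]],
  [[58,37,76],[1,-29.7,-1.6]],
  [[58,37,76],[1,-29.7,-1.6]],
])

```text
clock: 2.7
tcp_pos: [0.5358, -0.0617, 0.3311]
eef_rot: [[0.859, -0.511, 0.0], [-0.487, -0.819, 0.304], [-0.155, -0.261, -0.953]]
wrist_force: [0.4, -0.1, 0.3]
grip_width: 0.572
grip_force: 0.0
```

```bash
sed -i '/^# links/,$d' fit.py; cat >> fit.py <<'E'
Q.append([-.2219,.4925,.1554,2.2067,-.9996,.0437,-1.3097]);P=np.vstack([P,[.4825,.0041,.3893]])
sg=(-1,1,-1,1,-1,1,-1)
cols=[(0,2),(0,0),(2,2),(3,0),(3,1),(4,0),(4,2),(5,0),(6,2),(6,0)]
A=[]
for q in Q:
    M=Ro.identity();F=[np.eye(3)]
    for a,g,v in zip(ax,sg,q): M=M*Ro.from_euler(a,g*v);F.append(M.as_matrix())
    A.append(np.array([F[i][:,j] for i,j in cols]).T)
A=np.vstack(A);w=np.array([1e-4 if j==2 else 2e-2 for i,j in cols])
b=np.r_[P.ravel(),np.zeros(len(cols))];x=np.linalg.lstsq(np.vstack([A,np.diag(w)]),b,rcond=None)[0]
print(dict(zip(cols,x.round(4))),(A@x-P.ravel()).round(4))
E
python3 fit.py|tail -1; python3 - <<'E'
from h import *
go(GL,rp(-35,32),.08)
E
```

```text
-0.0046 -0.0004  0.0029]
clk 2.7 tcp [ 0.5358 -0.0617  0.3311] target [ 0.5372 -0.0599  0.3302] shift [ 0.5 -1.9  1.3] rot [-0.08 -0.14 -0.16] F [ 0.3997 -0.1086  0.3384] w 0.5718869371403886 q [-0.0447  0.7235  0.2764  1.8945 -0.7528  0.7518 -1.3242]
```

Call:
jog_arm([
  [[0,-2,9],[0,0,0]],
  [[0,-2,18],[0,0,0]],
  [[0,-2,28],[0,0,0]],
  [[0,-2,38],[0,0,0]],
  [[0,-2,48],[0,0,0]],
  [[0,-2,58],[0,0,0]],
  [[0,-2,68],[0,0,0]],
  [[0,-2,76],[0,0,0]],
  [[0,-2,81],[0,0,0]],
  [[0,-2,81],[0,0,0]],
])

```text
clock: 3.53
tcp_pos: [0.5368, -0.0357, 0.2527]
eef_rot: [[0.859, -0.513, -0.003], [-0.488, -0.818, 0.304], [-0.158, -0.26, -0.953]]
wrist_force: [-0.2, -0.4, -0.2]
grip_width: 0.568
grip_force: 0.0
```

```bash
python3 - <<'E'
from h import *
go(GL,rp(-35,32),0)
s=vision.get_image("scene");t=vision.get_image("top")
a=cv2.resize(s[110:220,200:340],None,fx=4,fy=4,interpolation=cv2.INTER_CUBIC)[:,:,::-1];b=cv2.resize(t[150:260,210:270+0],None,fx=4,fy=4)[:,:,::-1]
cv2.imwrite("pics/g1.png",np.hstack([a,b]))
E
```

```text
clk 3.5333 tcp [ 0.5368 -0.0357  0.2527] target [ 0.537  -0.0356  0.254 ] shift [-0.1 -0.5 -1.2] rot [-0.02  0.01 -0.24] F [-0.1964 -0.3697 -0.2072] w 0.5680164368471952 q [-0.026   0.8429  0.1651  1.9421 -0.8742  0.5756 -1.2287]
```

View pics/g1.png

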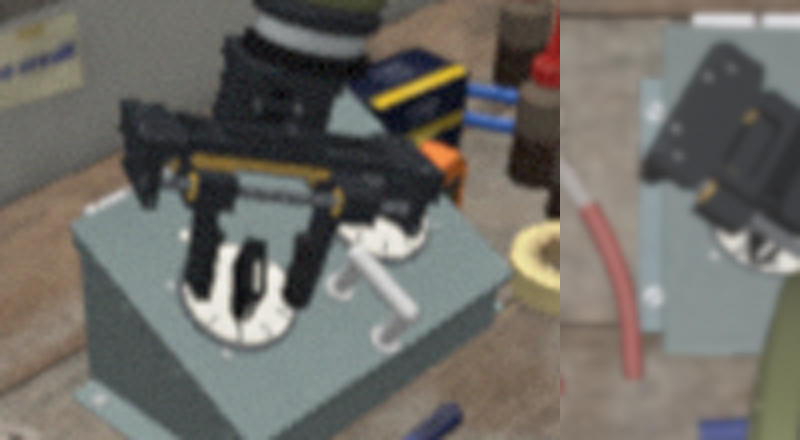

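Call:
jog_arm([
  [[0,0,0],[0,0,0]],
  [[0,0,0],[0,0,0]],
  [[0,0,0],[0,0,0]],
  [[0,0,0],[0,0,0]],
  [[0,0,0],[0,0,0]],
  [[0,0,0],[0,0,0]],
  [[0,0,0],[0,0,0]],
  [[0,0,0],[0,0,0]],
  [[0,0,0],[0,0,0]],
  [[0,0,0],[0,0,0]],
], grip=1)

```text
clock: 4.47
tcp_pos: [0.5371, -0.0365, 0.2539]
eef_rot: [[0.859, -0.513, -0.0], [-0.488, -0.818, 0.303], [-0.156, -0.26, -0.953]]
wrist_force: [-0.9, -2.3, 2.6]
grip_width: 0.166
grip_force: 30.0
```

```bash
python3 - <<'E'
from h import *
go(GL,rp(-35,32),0)
s=readout.sense();C=s['eef_rot'];p=s['tcp_pos'];print(s['grip_force'],s['wrist_torque'])
g=p+.147*C[:,2];print("grasp vs GL in lid frame mm",[((g-GL)@v*1e3).round(1) for v in(X,Y,N)])
b=C[:,0];a0=np.degrees(np.arctan2(C[:,1]@X,-C[:,1]@Y));print(a0)
# rigid rotation about dial axis through GL by steps
axis=GL
for k in range(1,11):
    d=np.radians(71*k/10);r=Ro.from_rotvec(N*d).as_matrix();pn=GL+r@(p-GL)
    print((C.T@(pn-p)*1e3).round(0).tolist(),np.degrees(Ro.from_matrix(C.T@r@C).as_rotvec()).round(1).tolist())
E
```

```text
clk 4.4667 tcp [ 0.5371 -0.0365  0.2539] target [ 0.537  -0.0356  0.254 ] shift [-0.5 -0.7  0.2] rot [-0.02 -0.13 -0.25] F [-0.9058 -2.2505  2.5515] w 0.16583078197176063 q [-0.026   0.8407  0.1671  1.9416 -0.8735  0.5764 -1.2291]
29.99950776924379 [-0.4731  0.2431  0.0165]
grasp vs GL in lid frame mm [np.float64(0.3), np.float64(-1.0), np.float64(-0.3)]
-35.223840897629074
[-0.0, -10.0, 0.0] [-3.7, 0.0, -6.0]
[-2.0, -19.0, 1.0] [-7.5, 0.0, -12.1]
[-4.0, -29.0, 3.0] [-11.2, 0.0, -18.1]
[-8.0, -37.0, 5.0] [-15.0, 0.1, -24.1]
[-12.0, -46.0, 8.0] [-18.7, 0.1, -30.1]
[-17.0, -53.0, 11.0] [-22.5, 0.1, -36.2]
[-23.0, -60.0, 14.0] [-26.2, 0.1, -42.2]
[-30.0, -66.0, 18.0] [-30.0, 0.1, -48.2]
[-37.0, -71.0, 23.0] [-33.7, 0.1, -54.3]
[-45.0, -74.0, 28.0] [-37.5, 0.1, -60.3]
```

Call:
jog_arm([
  [[0,-5,0],[-1.9,0,-3.0]],
  [[0,-10,0],[-3.7,0,-6.0]],
  [[-1,-14.5,0.6],[-5.6,0,-9.0]],
  [[-2,-19.3,1.2],[-7.5,0,-12.1]],
  [[-3,-24,2],[-9.4,0,-15.1]],
  [[-4.3,-28.6,2.7],[-11.2,0,-18.1]],
  [[-6,-33,3.7],[-13.1,0,-21.1]],
  [[-7.8,-37.3,4.8],[-15,0,-24.1]],
  [[-9.8,-41.5,6.1],[-16.9,0,-27.1]],
  [[-12,-45.6,7.5],[-18.7,0,-30.1]],
])

```text
clock: 5.3
tcp_pos: [0.55, 0.0097, 0.2605]
eef_rot: [[0.996, 0.009, -0.087], [0.008, -1.0, -0.004], [-0.087, 0.003, -0.996]]
wrist_force: [-0.6, -1.1, 1.1]
grip_width: 0.168
grip_force: 30.0
```

```bash
cat > chk.py <<'E'
from h import *
import sys
G={'L':GL,'R':GR}[sys.argv[1]]
s=readout.sense();C=s['eef_rot'];p=s['tcp_pos'];g=p+.147*C[:,2]
print("lid-frame err mm",[((g-G)@v*1e3).round(1) for v in(X,Y,N)],"ang",np.degrees(np.arctan2(C[:,1]@X,-C[:,1]@Y)),"F",s['wrist_force'],s['wrist_torque'],"q",s['q'],s['grip_width'])
E
python3 chk.py L
```

```text
lid-frame err mm [np.float64(0.6), np.float64(0.0), np.float64(-0.2)] ang 0.39559791927883653 F [-0.5899 -1.0739  1.1312] [-0.2694  0.1757 -0.0785] q [-0.3031  0.8591  0.355   1.8821 -0.501   0.5811 -1.1749] 0.16840763673494719
```

Going smoothly; repeat the second half.

Call:
jog_arm([
  [[0,-5,0],[-1.9,0,-3.0]],
  [[0,-10,0],[-3.7,0,-6.0]],
  [[-1,-14.5,0.6],[-5.6,0,-9.0]],
  [[-2,-19.3,1.2],[-7.5,0,-12.1]],
  [[-3,-24,2],[-9.4,0,-15.1]],
  [[-4.3,-28.6,2.7],[-11.2,0,-18.1]],
  [[-6,-33,3.7],[-13.1,0,-21.1]],
  [[-7.8,-37.3,4.8],[-15,0,-24.1]],
  [[-9.8,-41.5,6.1],[-16.9,0,-27.1]],
  [[-12,-45.6,7.5],[-18.7,0,-30.1]],
])

```text
clock: 6.13
tcp_pos: [0.5367, 0.0555, 0.2537]
eef_rot: [[0.852, 0.524, 0.002], [0.499, -0.81, -0.309], [-0.16, 0.264, -0.951]]
wrist_force: [-1.5, -0.6, 1.0]
grip_width: 0.167
grip_force: 30.0
```

```bash
python3 chk.py L
```

```text
lid-frame err mm [np.float64(0.3), np.float64(1.0), np.float64(-0.2)] ang 35.81022610216827 F [-1.4964 -0.6061  0.9541] [ 0.035   0.2033 -0.1816] q [-0.5637  0.9063  0.5049  1.9445 -0.2008  0.4346 -1.0546] 0.16690716150803847
```

Call:
jog_arm([
  [[0,0,0],[0,0,0]],
  [[0,0,0],[0,0,0]],
  [[0,0,0],[0,0,0]],
  [[0,0,0],[0,0,0]],
  [[0,0,0],[0,0,0]],
  [[0,0,-10],[0,0,0]],
  [[0,0,-25],[0,0,0]],
  [[0,0,-45],[0,0,0]],
  [[0,0,-65],[0,0,0]],
  [[0,0,-80],[0,0,0]],
], grip=-0.14)

```text
clock: 6.97
tcp_pos: [0.5374, 0.0799, 0.332]
eef_rot: [[0.854, 0.521, 0.004], [0.497, -0.812, -0.307], [-0.157, 0.264, -0.952]]
wrist_force: [0.7, 0.5, 0.6]
grip_width: 0.572
grip_force: 0.0
```

```bash
python3 - <<'E'
from h import *
print(readout.sense()['wrist_torque'])
go(GR,rp(30,32),.08)
E
```

```text
[ 0.3321  0.072  -0.0202]
clk 6.9667 tcp [0.5374 0.0799 0.332 ] target [ 0.5422 -0.0629  0.3328] shift [-66.9 118.6  43.2] rot [ 2.97 -0.14  4.76] F [0.7234 0.4977 0.6471] w 0.571600658696638 q [-0.6506  0.79    0.585   1.8886 -0.1659  0.6217 -1.0859]
```

Call:
jog_arm([
  [[-11,20,7],[0.5,0,0.8]],
  [[-22,40,14],[1,0,1.6]],
  [[-34,60,21],[1.5,0,2.4]],
  [[-45,80,29],[2,0,3.2]],
  [[-56,100,36],[2.5,0,4]],
  [[-67,118.6,43],[3,-0.1,4.8]],
  [[-67,118.6,43],[3,-0.1,4.8]],
  [[-67,118.6,43],[3,-0.1,4.8]],
  [[-67,118.6,43],[3,-0.1,4.8]],
  [[-67,118.6,43],[3,-0.1,4.8]],
])

```text
clock: 7.8
tcp_pos: [0.5421, -0.0616, 0.331]
eef_rot: [[0.893, 0.45, -0.024], [0.429, -0.864, -0.264], [-0.139, 0.226, -0.964]]
wrist_force: [0.6, -0.8, 0.1]
grip_width: 0.574
grip_force: 0.0
```

```bash
python3 - <<'E'
from h import *
go(GR,rp(30,32),.0)
s=vision.get_image("scene")
cv2.imwrite("pics/g2.png",cv2.resize(s[110:220,200:340],None,fx=5,fy=5,interpolation=cv2.INTER_CUBIC)[:,:,::-1])
E
```

```text
clk 7.8 tcp [ 0.5421 -0.0616  0.331 ] target [ 0.5404 -0.0841  0.2557] shift [-0.7  1.7 78.7] rot [-0.06 -0.01  0.15] F [ 0.6358 -0.8142  0.1403] w 0.573762374623915 q [-0.3511  0.767   0.5258  1.9033 -0.1653  0.5614 -0.9194]
```

View pics/g2.png

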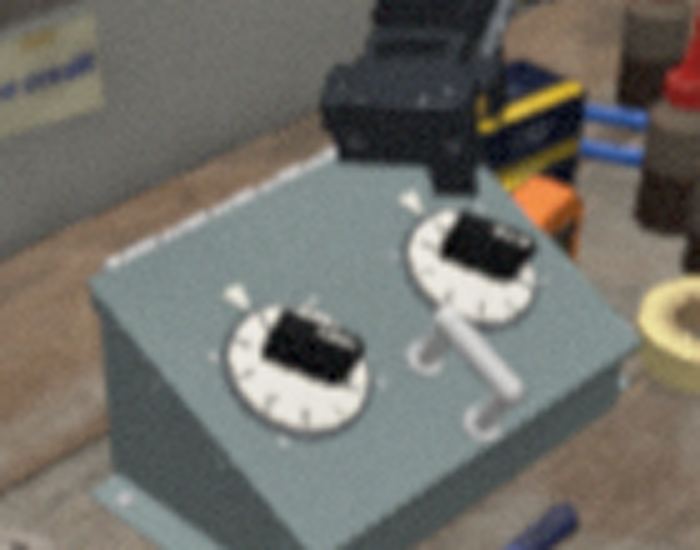

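Call:
jog_arm([
  [[0,1.7,9],[0,0,0]],
  [[-0.5,1.7,18],[0,0,0]],
  [[-0.7,1.7,28],[0,0,0]],
  [[-0.7,1.7,38],[0,0,0]],
  [[-0.7,1.7,48],[0,0,0]],
  [[-0.7,1.7,58],[0,0,0]],
  [[-0.7,1.7,66],[0,0,0]],
  [[-0.7,1.7,74],[0,0,0]],
  [[-0.7,1.7,79],[0,0,0]],
  [[-0.7,1.7,79],[0,0,0]],
])

```text
clock: 8.68
tcp_pos: [0.5398, -0.0863, 0.2543]
eef_rot: [[0.894, 0.448, -0.026], [0.426, -0.865, -0.265], [-0.141, 0.226, -0.964]]
wrist_force: [-1.0, 0.1, -0.4]
grip_width: 0.57
grip_force: 0.0
```

Call:
jog_arm([
  [[0,0,0],[0,0,0]],
  [[0,0,0],[0,0,0]],
  [[0,0,0],[0,0,0]],
  [[0,0,0],[0,0,0]],
  [[0,0,0],[0,0,0]],
  [[0,0,0],[0,0,0]],
  [[0,0,0],[0,0,0]],
  [[0,0,0],[0,0,0]],
  [[0,0,0],[0,0,0]],
  [[0,0,0],[0,0,0]],
], grip=1)

```text
clock: 9.52
tcp_pos: [0.5397, -0.0846, 0.2552]
eef_rot: [[0.893, 0.449, -0.026], [0.428, -0.865, -0.263], [-0.14, 0.224, -0.964]]
wrist_force: [-1.6, 5.5, 2.9]
grip_width: 0.168
grip_force: 30.0
```

```bash
python3 chk.py R; python3 - <<'E'
from h import *
s=readout.sense();C=s['eef_rot'];p=s['tcp_pos'];g=p+.147*C[:,2]
for k in range(1,11):
    r=Ro.from_rotvec(-N*np.radians(3.3*k)).as_matrix();pn=g+r@(p-g)
    print((C.T@(pn-p)*1e3).round(1).tolist(),np.degrees(Ro.from_matrix(C.T@r@C).as_rotvec()).round(1).tolist())
E
```

```text
lid-frame err mm [np.float64(-1.2), np.float64(-0.1), np.float64(0.0)] ang 30.00056384703947 F [-1.5929  5.5355  2.8646] [ 1.0985  0.3779 -0.0762] q [-0.2631  0.8842  0.4482  1.9451 -0.1991  0.3879 -0.887 ] 0.1684280904478562
[-0.1, 4.5, 0.1] [1.8, 0.0, 2.8]
[-0.5, 9.0, 0.3] [3.5, 0.0, 5.6]
[-1.1, 13.4, 0.6] [5.3, 0.0, 8.4]
[-1.9, 17.8, 1.1] [7.0, 0.0, 11.2]
[-2.9, 22.2, 1.7] [8.8, 0.1, 14.0]
[-4.1, 26.4, 2.5] [10.5, 0.1, 16.8]
[-5.5, 30.6, 3.3] [12.3, 0.1, 19.6]
[-7.1, 34.7, 4.3] [14.0, 0.1, 22.4]
[-9.0, 38.6, 5.4] [15.8, 0.1, 25.2]
[-11.0, 42.4, 6.7] [17.5, 0.1, 28.0]
```

Call:
jog_arm([
  [[-0.1,4.5,0.1],[1.8,0,2.8]],
  [[-0.5,9,0.3],[3.5,0,5.6]],
  [[-1.1,13.4,0.6],[5.3,0,8.4]],
  [[-1.9,17.8,1.1],[7,0,11.2]],
  [[-2.9,22.2,1.7],[8.8,0.1,14]],
  [[-4.1,26.4,2.5],[10.5,0.1,16.8]],
  [[-5.5,30.6,3.3],[12.3,0.1,19.6]],
  [[-7.1,34.7,4.3],[14,0.1,22.4]],
  [[-9,38.6,5.4],[15.8,0.1,25.2]],
  [[-11,42.4,6.7],[17.5,0.1,28]],
])

```text
clock: 10.35
tcp_pos: [0.5487, -0.128, 0.2598]
eef_rot: [[0.995, -0.046, -0.088], [-0.043, -0.999, 0.032], [-0.089, -0.028, -0.996]]
wrist_force: [-1.5, 4.8, -0.3]
grip_width: 0.171
grip_force: 30.0
```

Call:
jog_arm([
  [[-0.1,4.5,0.1],[1.8,0,2.8]],
  [[-0.5,9,0.3],[3.5,0,5.6]],
  [[-1.1,13.4,0.6],[5.3,0,8.4]],
  [[-1.9,17.8,1.1],[7,0,11.2]],
  [[-2.9,22.2,1.7],[8.8,0.1,14]],
  [[-4.1,26.4,2.5],[10.5,0.1,16.8]],
  [[-5.5,30.6,3.3],[12.3,0.1,19.6]],
  [[-7.1,34.7,4.3],[14,0.1,22.4]],
  [[-9,38.6,5.4],[15.8,0.1,25.2]],
  [[-11,42.4,6.7],[17.5,0.1,28]],
])

```text
clock: 11.18
tcp_pos: [0.5353, -0.1696, 0.2529]
eef_rot: [[0.852, -0.523, 0.003], [-0.497, -0.808, 0.316], [-0.163, -0.271, -0.949]]
wrist_force: [-1.5, 3.9, -1.4]
grip_width: 0.173
grip_force: 30.0
```

```bash
python3 chk.py R
```

```text
lid-frame err mm [np.float64(-1.4), np.float64(-0.1), np.float64(0.1)] ang -36.19116154621051 F [-1.4574  3.8545 -1.4187] [0.4943 0.0887 0.1089] q [ 0.1923  0.8736  0.2075  1.8389 -0.7615  0.7028 -1.1317] 0.17339004549207807
```

Call:
jog_arm([
  [[0,0,0],[0,0,0]],
  [[0,0,0],[0,0,0]],
  [[0,0,0],[0,0,0]],
  [[0,0,0],[0,0,0]],
  [[0,0,0],[0,0,0]],
  [[0,0,-10],[0,0,0]],
  [[0,0,-25],[0,0,0]],
  [[0,0,-45],[0,0,0]],
  [[0,0,-65],[0,0,0]],
  [[0,0,-80],[0,0,0]],
], grip=-0.14)

```text
clock: 12.02
tcp_pos: [0.5355, -0.1967, 0.3316]
eef_rot: [[0.853, -0.522, 0.006], [-0.498, -0.81, 0.31], [-0.157, -0.268, -0.951]]
wrist_force: [-0.6, 0.3, 0.3]
grip_width: 0.57
grip_force: 0.0
```

```bash
python3 - <<'E'
from h import *
go(GP,rp(0,22),.07)
E
```

```text
clk 12.0167 tcp [ 0.5355 -0.1967  0.3316] target [ 0.4704 -0.0572  0.3087] shift [-121.3  -73.    64.6] rot [-16.33   9.42 -32.15] F [-0.6151  0.3189  0.325 ] w 0.5701283622209612 q [ 0.1864  0.7682  0.2949  1.7697 -0.6645  0.8762 -1.2089]
```

Call:
jog_arm([
  [[-15,-9,8],[-2,1.2,-4]],
  [[-30,-18,16],[-4,2.4,-8]],
  [[-45,-27,24],[-6,3.5,-12]],
  [[-60,-36,32],[-8.2,4.7,-16]],
  [[-76,-45,40],[-10.2,5.9,-20]],
  [[-91,-54,48],[-12.3,7,-24]],
  [[-106,-64,56],[-14.3,8.2,-28]],
  [[-121,-73,64.6],[-16.3,9.4,-32.1]],
  [[-121,-73,64.6],[-16.3,9.4,-32.1]],
  [[-121,-73,64.6],[-16.3,9.4,-32.1]],
])

```text
clock: 12.85
tcp_pos: [0.4706, -0.0557, 0.3073]
eef_rot: [[0.996, 0.003, 0.085], [0.003, -1.0, 0.003], [0.085, -0.003, -0.996]]
wrist_force: [0.4, -0.4, 1.5]
grip_width: 0.567
grip_force: 0.0
```

```bash
python3 - <<'E'
from h import *
go(GP,rp(0,22),0)
s=vision.get_image("scene")
cv2.imwrite("pics/g3.png",cv2.resize(s[110:230,200:340],None,fx=5,fy=5,interpolation=cv2.INTER_CUBIC)[:,:,::-1])
E
```

```text
clk 12.85 tcp [ 0.4706 -0.0557  0.3073] target [ 0.4765 -0.0572  0.2389] shift [ 0.1  1.7 68.6] rot [-0.19  0.11  0.01] F [ 0.4425 -0.4139  1.467 ] w 0.5670105131133233 q [-0.1147  0.6746  0.2205  2.155  -0.5544  0.2779 -0.9844]
```

View pics/g3.png

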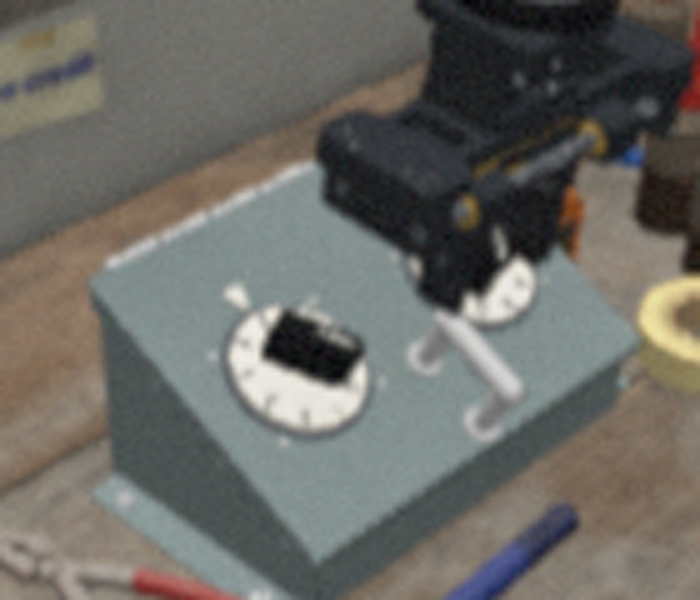

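Call:
jog_arm([
  [[0,1.7,8],[0,0,0]],
  [[0,1.7,16],[0,0,0]],
  [[0,1.7,24],[0,0,0]],
  [[0,1.7,32],[0,0,0]],
  [[0,1.7,40],[0,0,0]],
  [[0,1.7,48],[0,0,0]],
  [[0,1.7,56],[0,0,0]],
  [[0,1.7,63],[0,0,0]],
  [[0,1.7,68.5],[0,0,0]],
  [[0,1.7,68.5],[0,0,0]],
])

```text
clock: 13.73
tcp_pos: [0.4762, -0.0579, 0.2374]
eef_rot: [[0.996, 0.002, 0.084], [0.002, -1.0, 0.003], [0.084, -0.003, -0.996]]
wrist_force: [-0.2, -0.2, -0.4]
grip_width: 0.57
grip_force: 0.0
```

Call:
jog_arm([
  [[0,0,0],[0,0,0]],
  [[0,0,0],[0,0,0]],
  [[0,0,0],[0,0,0]],
  [[0,0,0],[0,0,0]],
  [[0,0,0],[0,0,0]],
  [[0,0,0],[0,0,0]],
  [[0,0,0],[0,0,0]],
  [[0,0,0],[0,0,0]],
  [[0,0,0],[0,0,0]],
  [[0,0,0],[0,0,0]],
], grip=1)

```text
clock: 14.57
tcp_pos: [0.4764, -0.0575, 0.2388]
eef_rot: [[0.996, 0.003, 0.086], [0.003, -1.0, 0.003], [0.086, -0.003, -0.996]]
wrist_force: [-1.5, 1.9, 6.0]
grip_width: 0.132
grip_force: 29.0
```

```bash
cat > lift.py <<'E'
from h import *
s=readout.sense();C=s['eef_rot'];p=s['tcp_pos'];g=p+.147*C[:,2]
print([((g-GP)@v*1e3).round(1) for v in(X,Y,N)],s['q'],s['wrist_force'],s['grip_width'])
Hn=M+.095*X-.002*N
d0=g-Hn
for th_ in (1,2,4,6,9,12,15,18,21,24,28,32,36,40,44,48,52,56,60):
    gn=Hn+Ro.from_rotvec(Y*np.radians(th_)).as_matrix()@d0
    r=Ro.from_rotvec(Y*np.radians(th_*.25)).as_matrix();Rn=r@C
    print(th_,(C.T@(gn-.147*Rn[:,2]-p)*1e3).round(1).tolist(),np.degrees(Ro.from_matrix(C.T@Rn).as_rotvec()).round(1).tolist())
E
python3 lift.py
```

```text
[np.float64(-0.4), np.float64(0.1), np.float64(0.0)] [-0.016   0.8071  0.0687  2.1692 -0.6027  0.0979 -0.9406] [-1.5336  1.9279  6.0194] 0.13165708268237114
1 [0.3, -0.0, -2.6] [-0.0, -0.2, 0.0]
2 [0.7, -0.0, -5.3] [-0.0, -0.5, 0.0]
4 [1.5, -0.0, -10.6] [-0.0, -1.0, 0.0]
6 [2.6, -0.0, -15.8] [-0.0, -1.5, 0.0]
9 [4.5, -0.1, -23.7] [-0.0, -2.2, 0.0]
12 [6.8, -0.1, -31.6] [-0.0, -3.0, 0.0]
15 [9.5, -0.1, -39.4] [-0.0, -3.7, 0.0]
18 [12.7, -0.1, -47.2] [-0.0, -4.5, 0.0]
21 [16.2, -0.2, -54.8] [-0.0, -5.2, 0.0]
24 [20.2, -0.2, -62.3] [-0.0, -6.0, 0.0]
28 [26.1, -0.2, -72.1] [-0.0, -7.0, 0.0]
32 [32.7, -0.3, -81.6] [-0.0, -8.0, 0.0]
36 [39.9, -0.3, -90.7] [-0.0, -9.0, 0.0]
40 [47.9, -0.3, -99.5] [-0.0, -10.0, 0.0]
44 [56.4, -0.3, -107.8] [-0.0, -11.0, 0.0]
48 [65.5, -0.4, -115.6] [-0.0, -12.0, 0.0]
52 [75.2, -0.4, -122.9] [-0.0, -13.0, 0.0]
56 [85.3, -0.4, -129.6] [-0.0, -14.0, 0.0]
60 [96.0, -0.4, -135.7] [-0.0, -15.0, 0.0]
```

First lift 4° slowly to test the lock.

Call:
jog_arm([
  [[0.1,0,-1],[0,0,0]],
  [[0.3,0,-2],[0,-0.2,0]],
  [[0.4,0,-3],[0,-0.3,0]],
  [[0.6,0,-4.2],[0,-0.4,0]],
  [[0.7,0,-5.3],[0,-0.5,0]],
  [[0.9,0,-6.4],[0,-0.6,0]],
  [[1.1,0,-7.5],[0,-0.7,0]],
  [[1.3,0,-9],[0,-0.8,0]],
  [[1.5,0,-10.6],[0,-1,0]],
  [[1.5,0,-10.6],[0,-1,0]],
])

```text
clock: 15.4
tcp_pos: [0.477, -0.0576, 0.2495]
eef_rot: [[0.998, 0.003, 0.068], [0.003, -1.0, 0.003], [0.068, -0.003, -0.998]]
wrist_force: [1.8, 4.0, -3.9]
grip_width: 0.137
grip_force: 29.9
```

```bash
sed -i 's/^for th_ in .*:/for th_ in (2,5,8,12,16,20,24,28,32,36,40,44,48,52,55):/' lift.py; python3 lift.py
```

```text
[np.float64(2.6), np.float64(0.0), np.float64(10.3)] [-0.0454  0.789   0.1165  2.157  -0.5943  0.1577 -0.9486] [ 1.7976  3.9527 -3.8875] 0.13676407011416714
2 [0.9, -0.0, -5.3] [-0.0, -0.5, 0.0]
5 [2.7, -0.0, -13.2] [-0.0, -1.2, 0.0]
8 [4.9, -0.1, -21.2] [-0.0, -2.0, 0.0]
12 [8.5, -0.1, -31.6] [-0.0, -3.0, 0.0]
16 [12.8, -0.1, -42.0] [-0.0, -4.0, 0.0]
20 [17.8, -0.2, -52.1] [-0.0, -5.0, 0.0]
24 [23.5, -0.2, -62.0] [-0.0, -6.0, 0.0]
28 [29.9, -0.2, -71.6] [-0.0, -7.0, 0.0]
32 [37.0, -0.2, -80.9] [-0.0, -8.0, 0.0]
36 [44.8, -0.3, -89.7] [-0.0, -9.0, 0.0]
40 [53.2, -0.3, -98.2] [-0.0, -10.0, 0.0]
44 [62.1, -0.3, -106.2] [-0.0, -11.0, 0.0]
48 [71.7, -0.3, -113.6] [-0.0, -12.0, 0.0]
52 [81.7, -0.4, -120.5] [-0.0, -13.0, 0.0]
55 [89.6, -0.4, -125.3] [-0.0, -13.7, 0.0]
```

Call:
jog_arm([
  [[0.9,0,-5.3],[0,-0.5,0]],
  [[1.8,0,-9.3],[0,-0.9,0]],
  [[2.7,0,-13.2],[0,-1.2,0]],
  [[4.9,0,-21.2],[0,-2,0]],
  [[6.5,0,-26.4],[0,-2.5,0]],
  [[8.5,0,-31.6],[0,-3,0]],
  [[10.6,0,-36.8],[0,-3.5,0]],
  [[12.8,0,-42],[0,-4,0]],
  [[15.2,0,-47],[0,-4.5,0]],
  [[17.8,0,-52.1],[0,-5,0]],
])

```text
clock: 16.23
tcp_pos: [0.4913, -0.0575, 0.3025]
eef_rot: [[1.0, 0.002, -0.019], [0.002, -1.0, 0.003], [-0.019, -0.003, -1.0]]
wrist_force: [4.4, 4.5, -10.1]
grip_width: 0.137
grip_force: 30.4
```

```bash
python3 lift.py
```

```text
[np.float64(27.9), np.float64(0.0), np.float64(56.6)] [-0.1748  0.7254  0.3287  2.0545 -0.5066  0.4601 -1.0277] [  4.4313   4.4775 -10.0688] 0.1369217705064308
2 [2.3, -0.0, -5.2] [-0.0, -0.5, 0.0]
5 [6.2, -0.0, -12.9] [-0.0, -1.2, 0.0]
8 [10.4, -0.1, -20.5] [-0.0, -2.0, 0.0]
12 [16.6, -0.1, -30.3] [-0.0, -3.0, 0.0]
16 [23.6, -0.1, -39.8] [-0.0, -4.0, 0.0]
20 [31.2, -0.1, -49.0] [-0.0, -5.0, 0.0]
24 [39.4, -0.2, -57.7] [-0.0, -6.0, 0.0]
28 [48.3, -0.2, -66.0] [-0.0, -7.0, 0.0]
32 [57.7, -0.2, -73.7] [-0.0, -8.0, 0.0]
36 [67.6, -0.3, -80.9] [-0.0, -9.0, 0.0]
40 [78.1, -0.3, -87.6] [-0.0, -10.0, 0.0]
44 [89.0, -0.3, -93.6] [-0.0, -11.0, 0.0]
48 [100.4, -0.3, -99.0] [-0.0, -12.0, 0.0]
52 [112.1, -0.3, -103.7] [-0.0, -13.0, 0.0]
55 [121.1, -0.3, -106.7] [-0.0, -13.7, 0.0]
```

Call:
jog_arm([
  [[2.3,0,-5.2],[0,-0.5,0]],
  [[4.9,0,-10.3],[0,-1,0]],
  [[7.6,0,-15.4],[0,-1.5,0]],
  [[10.4,0,-20.5],[0,-2,0]],
  [[13.4,0,-25.4],[0,-2.5,0]],
  [[16.6,0,-30.3],[0,-3,0]],
  [[20,0,-35.1],[0,-3.5,0]],
  [[23.6,0,-39.8],[0,-4,0]],
  [[27.3,0,-44.5],[0,-4.5,0]],
  [[31.2,0,-49],[0,-5,0]],
])

```text
clock: 17.07
tcp_pos: [0.5231, -0.0575, 0.3503]
eef_rot: [[0.994, 0.001, -0.107], [0.002, -1.0, 0.003], [-0.107, -0.003, -0.994]]
wrist_force: [3.2, 3.8, -12.5]
grip_width: 0.135
grip_force: 30.6
```

```bash
python3 lift.py|head -9
```

```text
[np.float64(66.7), np.float64(0.0), np.float64(91.3)] [-0.2408  0.7061  0.448   1.8898 -0.4085  0.7507 -1.122 ] [  3.2307   3.7835 -12.5289] 0.13487207916069405
2 [3.6, -0.0, -4.8] [-0.0, -0.5, 0.0]
5 [9.3, -0.0, -11.7] [-0.0, -1.2, 0.0]
8 [15.4, -0.1, -18.5] [-0.0, -2.0, 0.0]
12 [24.1, -0.1, -27.1] [-0.0, -3.0, 0.0]
16 [33.3, -0.1, -35.2] [-0.0, -4.0, 0.0]
20 [43.1, -0.2, -42.8] [-0.0, -5.0, 0.0]
24 [53.5, -0.2, -49.8] [-0.0, -6.0, 0.0]
28 [64.3, -0.2, -56.2] [-0.0, -7.0, 0.0]
```

Call:
jog_arm([
  [[3.6,0,-4.8],[0,-0.5,0]],
  [[7.4,0,-9.5],[0,-1,0]],
  [[11.3,0,-14],[0,-1.5,0]],
  [[15.4,0,-18.5],[0,-2,0]],
  [[19.7,0,-22.8],[0,-2.5,0]],
  [[24.1,0,-27.1],[0,-3,0]],
  [[28.7,0,-31.2],[0,-3.5,0]],
  [[33.3,0,-35.2],[0,-4,0]],
  [[38.2,0,-39.1],[0,-4.5,0]],
  [[43.1,0,-42.8],[0,-5,0]],
])

```text
clock: 17.9
tcp_pos: [0.5696, -0.0575, 0.3873]
eef_rot: [[0.98, 0.001, -0.197], [0.001, -1.0, 0.004], [-0.197, -0.004, -0.98]]
wrist_force: [0.6, 3.7, -14.1]
grip_width: 0.129
grip_force: 30.5
```

```bash
python3 - <<'E'
from h import *
s=readout.sense();C=s['eef_rot'];g=s['tcp_pos']+.147*C[:,2];h=M+.095*X
a=lambda v:np.arctan2(v[2],-v[0])
print("lid deg",np.degrees(a(g-h)-a(GP-h)),np.linalg.norm(g-h),np.linalg.norm(GP-h),s['wrist_force'],C[:,2])
im=vision.get_image("scene")
cv2.imwrite("pics/g4.png",cv2.resize(im[70:230,180:340],None,fx=3.7,fy=3.7,interpolation=cv2.INTER_CUBIC)[:,:,::-1])
E
```

```text
lid deg 63.62517887881375 0.15058897332601517 0.1513439790675533 [  0.6201   3.7413 -14.1371] [-0.1969  0.0037 -0.9804]
```

View pics/g4.png

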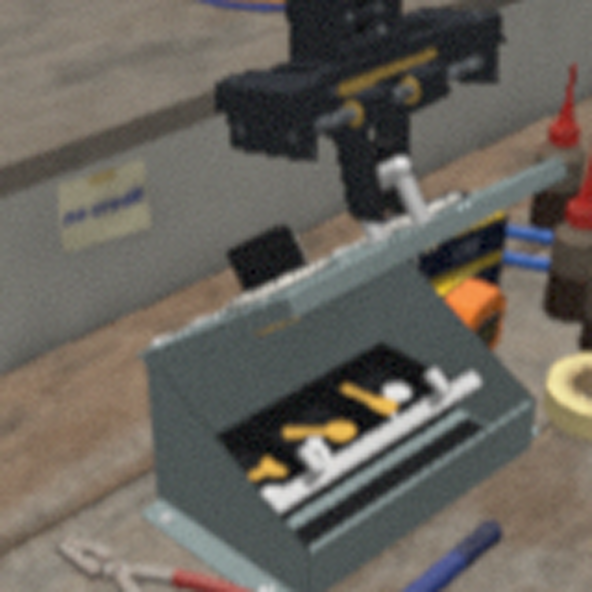

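Call:
jog_arm([
  [[0,0,0],[0,0,0]],
  [[0,0,0],[0,0,0]],
  [[0,0,0],[0,0,0]],
  [[0,0,0],[0,0,0]],
  [[0,0,0],[0,0,0]],
  [[0,0,-8],[0,0,0]],
  [[0,0,-20],[0,0,0]],
  [[0,0,-40],[0,0,0]],
  [[-5,0,-60],[0,0,0]],
  [[-15,0,-80],[0,0,0]],
], grip=-0.14)

```text
clock: 18.78
tcp_pos: [0.572, -0.0582, 0.4714]
eef_rot: [[0.981, 0.003, -0.192], [0.003, -1.0, 0.001], [-0.192, -0.002, -0.981]]
wrist_force: [0.1, 0.2, 0.2]
grip_width: 0.57
grip_force: 0.0
```

Call:
jog_arm([
  [[-5,0,-5],[0,0,0]],
  [[-10,0,-10],[0,0,0]],
  [[-15,0,-15],[0,0,0]],
  [[-20,0,-20],[0,0,0]],
  [[-25,0,-20],[0,0,0]],
  [[-30,0,-20],[0,0,0]],
  [[-30,0,-20],[0,0,0]],
  [[-30,0,-20],[0,0,0]],
  [[-30,0,-20],[0,0,0]],
  [[-30,0,-20],[0,0,0]],
])

```text
clock: 19.62
tcp_pos: [0.546, -0.0583, 0.4952]
eef_rot: [[0.981, 0.002, -0.193], [0.003, -1.0, 0.002], [-0.193, -0.002, -0.981]]
wrist_force: [-0.9, 0.2, -0.4]
grip_width: 0.57
grip_force: 0.0
```

```bash
python3 - <<'E'
from h import *
print(readout.sense()['wrist_force'])
im=vision.get_image("scene")
cv2.imwrite("pics/g5.png",cv2.resize(im[40:260,160:380],None,fx=2.7,fy=2.7,interpolation=cv2.INTER_CUBIC)[:,:,::-1])
E
```

```text
[-0.8976  0.2079 -0.4376]
```

View pics/g5.png

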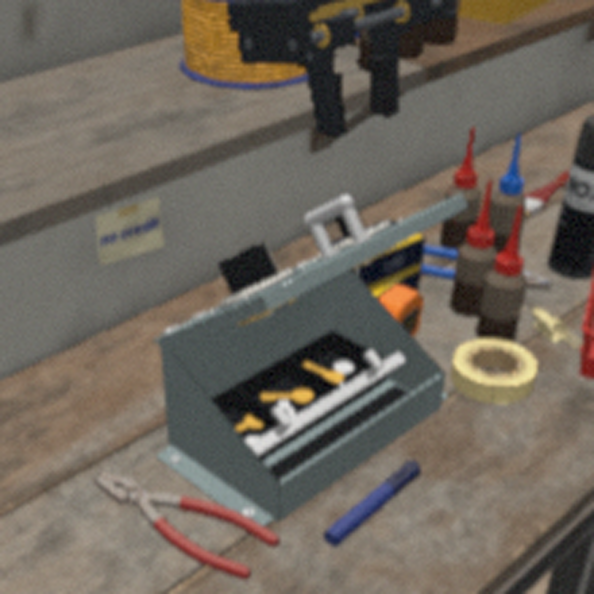

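The lid stands open on its own, the gripper is clear of it, and the loose items are still where they lay.

```bash
python3 -c "
from workcell import robot
print(robot.close_job())"
```

```text
the job is handed in; nothing more can be done
None
```

The job is handed in: I dialled 6 and 4, lifted the lid to about 63° and let go; it stayed open, the gripper is clear and the loose items look unmoved (the hand-in gave no verdict back).

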